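Fit the last castor to an upturned box dolly

TASK

Take the swivel castor out of the drilled kit board and fit it to the upturned dolly: feel lightly with its stem for the bored hole in the one corner block that has no castor, then press it straight in until its shoulder sits fully home on the block, without ramming it, and let go. Leave the other parts and tools where they are.

Things in the scene. Friction and masses are not known exactly. Their poses are not given: they have to be found in the camera images.
- castor: Loose steel swivel castor, 0.1 to 0.17 kg, rigid (wheel and swivel do not turn), standing stem down, wheel up, in the kit board. Origin: on the stem axis in the shoulder face, the flat underside of its 31 mm round, 10 mm high housing, which rests on the wood. z runs from stem to wheel (up). Black wheel, 50 mm diameter, 22 mm wide, offset to x = +18 mm, its top at z = 65 mm.
- castor_grip (a point): Where to grip the castor: on its stem axis, 33 mm above its origin, between two upright flat steel fork plates, 32 mm over their outer faces. The faces look along +y and -y (fingers close along y, from above) and reach from x = -12 to +14 mm and from 23 mm below to 9 mm above this point. Axes as the castor's.
- castor_tip (a point): Centre of the flat end of the castor's stem, a plain steel pin of 12 mm diameter, 24 mm long, square-ended: this point is 24 mm below the castor's origin on its axis. The stem slips easily into the hole for the first 11 mm, then goes in against 9 to 15 N until the shoulder meets the block; its weight does not carry it in. Never press on the dolly with more than 35 N.
- dolly: Upturned roller dolly, fixed: 280 x 280 x 18 mm plywood deck flat on the bench, a 56 x 56 x 40 mm wooden block at each corner (tops 58 mm above the bench), centred 100 mm from the middle along x and y. Three carry upturned castors (123 mm above the bench); the block at (x, y) = (-100, +100) mm has none. Origin: deck's centre, on the bench; x, y along its edges, z up.
- socket (a point): Nominal place of the hole in the empty block's top face (58 mm above the bench); axes as the dolly's. The block was screwed on by hand: it, with the hole in its middle, is really 2 to 6.5 mm away from here, in a direction not known, so the hole must be felt for. Hole: upright, blind, 13.5 mm diameter, 28 mm deep, sharp unchamfered edge. The stem is home 24 mm deep.
- kitboard: Drilled wooden kit board, 275 x 70 x 40 mm, fixed, with three upright 18 mm holes, 30 mm deep, at x = -85, 0 and +85 mm along its length; the castor, a glide and a buffer stand in them in any order. Origin: centre of its underside; x along its length, z up.
- glide: Bystander: levelling foot in the kit board, a pin with a 48 mm black disc on top, 34 mm high over the board. Origin in its shoulder face.
- buffer: Bystander: round rubber buffer in the kit board, a pin with a 36 mm black dome on top, 37 mm high over the board. Origin in its shoulder face.
- tape_measure: Bystander: tape measure, 66 x 34 x 62 mm, standing in the middle of the dolly's deck. Origin: centre of its underside.
- tape_roll: Bystander: roll of packing tape lying flat, 100 mm diameter, 48 mm high. Origin: centre of its underside.
- screwdriver: Bystander: screwdriver with black handle, 200 mm long, lying on the bench. Origin: its middle, underside.
- mallet: Bystander: rubber mallet, 300 mm long, head 62 mm in diameter, lying on the bench. Origin: under the middle of its head.
- marker: Bystander: marker pen, 115 mm long, lying on the bench. Origin: its middle, underside.
Mind the look-alikes: they are no part of the job. What is shaped like the castor but blue is not meant.

How it is judged:
On the way, in this order (a step that is already met when the one before it is completed fails the run):
1. the castor is lifted clear of the kit board (height (world z) of castor_tip above 0.07 m), for 0.1 s.
2. its stem has entered the hole of the empty corner block, upright (horizontal distance between castor_tip and socket below 0.009 m and z of castor_tip in the frame of socket below -0.006 m and angle between castor's own z axis and vertical below 0.15 rad), for 0.1 s.
At the end, for the whole second after the job is handed in: The castor's stem is in the hole of the empty corner block (its tip within 9 mm sideways of the nominal place), at least 22 of its 24 mm deep, so that the shoulder is home to within 2 mm, the castor upright within 4 degrees, at rest (horizontal distance between castor_tip and socket below 0.009 m and z of castor_tip in the frame of socket below -0.022 m and angle between castor's own z axis and vertical below 0.07 rad and linear speed of castor below 0.02 m/s); the robot touches nothing.
It fails at once if the castor is pressed on the dolly with more than 35 N (contact force between castor and dolly above 35 N).
It fails at once if another part or tool is moved by more than 25 mm (distance of any of glide, buffer, tape_measure, tape_roll, screwdriver, mallet, marker from where it was at the start of the episode above 0.025 m).
It also fails if it takes over 72 s, if anything falls off the work surface, if the arm or the gripper's body presses on something with over 40 N, if the wrist force passes 120 N, or if a joint passes its speed limit or range.

ROBOT

A 6-joint arm with a two-finger parallel gripper is mounted at the origin on the work surface. World frame = base frame: x ahead of the robot, y to its left, z up, the work surface at z = 0. Lengths are in m, angles in rad, forces in N, time in s.
With the tool pointing down it reaches from about 0.25 to 0.775 m from the base axis. Payload 4 kg.
Tool frame: the origin (TCP) lies midway between the tips of the shut fingers; the grasp point (between the pads) lies 19 mm behind it; y points along the fingers, z is the direction in which the jaws open and shut, and the axes are right-handed (so a half turn about y gives the same grasp; the last joint's range is limited). The gripper opens to 85 mm and grips with 20 to 120 N. Pads are 22 mm wide; open, the fingers measure 114 mm over their backs; the gripper's body (76 mm by 85 mm) begins 54 mm behind the grasp point. The pads swing forward as they close: fully open they stand 13 mm farther back than shut.
Start: joints at [-1.361, 0.087, 1.371, -0, 1.684, -0.103], TCP at [0.169, -0.523, 0.231] pointing down, gripper open.
Joint ranges: [-3.1, 3.1], [-0.76, 2.03], [0.27, 2.55], [-1.08, 4.22], [0.17, 2.65], [-2.57, 2.57]. Speed limits (rad/s): [2.79, 2.79, 3.14, 3.14, 3.14, 3.14].

INTERFACE

Orientations are given as a 3x3 rotation matrix whose columns are the frame's x, y, z axes.
In Python, from cell import telemetry, viewer, workorder gives the robot as it stands. The module is installed in compiled form; this text tells all that it offers.
- The arm moves only by the shell command python3 -m pendant 'ROWS' [FORCE]. ROWS is JSON, a list of rows, each a list of 7 numbers: the shift along the tool's x, y, z as a fraction of full scale, then the turn, a rotation vector about the tool's x, y, z as a fraction of full scale, then the finger opening in mm, from 0 to 85.4. In form: [[tx, ty, tz, rx, ry, rz, grip], ...]. A call has 1 to 10 rows; each row is the pose to reach, as a shift and turn from the pose measured when the call began, along the tool's axes at that moment; what a row does not reach only later rows make up. Full scale, the value 1, is 600 mm for a shift and 90 degrees for a turn. A row lasts 1/12 s, in which the tool goes at most 41.7 mm and 7.16 degrees, less where a joint would pass 70% of its speed; a pose out of reach is approached as far as the arm can. A call with a number of a shift or a turn outside -1 to 1 is refused whole. A call with a gripper value outside its range is refused whole. The fingers move at their own pace and stop on an object; FORCE is the grip in N (left out, the last holds). Time passes only in rows, so rows that repeat a pose let the fingers close. It gives the time, the measured TCP pose, the force and the opening at its end, in the units of the state.
- telemetry.state(): the state, without advancing time (a new reading comes with each control period).
- viewer.read_camera(name): name is "scene" or "top"; returns a dict with "color" (384x512x3 uint8, red, green, blue), "fx", "fy", "cx", "cy" (pixels), "k1" (the pictures are not rectified: a ray, as slopes to the right and down, at radius r is drawn at 1 + k1 r^2 times it, then the intrinsics apply), "eye" and "attitude" of the camera in the world. Camera axes: x right, y down, z forward; pixel columns grow to the right and rows downward; lengths in m; the calibration is good to about 2 mm. A picture is of the moment at which its call begins. There is no depth.
- workorder.close_job(): hands the job in, once; it reports no verdict.
The state is a dict: "time_s": time; "joints": joint angles; "dq": joint speeds; "effort": joint torques, N m; "tool_pos": TCP position; "tcp_rot": TCP orientation; "force": force on the tool from outside, world axes, zero at the start; "wrist_torque": the same for the moment, N m; "width": opening from 0.0 (shut) to 1.0 (fully open).
Only numpy, scipy, OpenCV 4.12 (cv2) and the standard library are available. Lean on these libraries where they do the work, as an engineer would, in place of code of your own. Each camera call takes 0.05 s, during which the arm holds its last target. There are 200 camera calls.

## Working session

There is one attempt and no reset: what is moved stays moved. The work goes in short steps, Python scripts to look and compute and a shell command to move; the robot and the scene stay as the last step left them, time stands still between calls to the robot, and variables do not carry over. Pictures are saved under pics/ and viewed, about 8 in all and at most 12, crops included, and the job is handed in when it is done.

```bash
mkdir -p pics
cat > h.py <<'E'
import numpy as np, cv2
from cell import telemetry, viewer, workorder
def cam(n):
    return viewer.read_camera(n)
def ray(c,u,v):
    x=(u-c['cx'])/c['fx'];y=(v-c['cy'])/c['fy'];a,b=x,y
    for _ in range(20):
        s=1+c['k1']*(a*a+b*b);a,b=x/s,y/s
    R=np.array(c['attitude']);return np.array(c['eye']),R@np.array([a,b,1.])
def onz(c,u,v,z):
    e,d=ray(c,u,v);return e+d*(z-e[2])/d[2]
def proj(c,p):
    q=np.array(c['attitude']).T@(np.array(p)-np.array(c['eye']));a,b=q[:2]/q[2]
    s=1+c['k1']*(a*a+b*b);return c['cx']+c['fx']*a*s,c['cy']+c['fy']*b*s
E
python3 - <<'E'
from h import *
s=telemetry.state();print({k:np.round(v,4).tolist() for k,v in s.items()})
for n in('scene','top'):
    c=cam(n);print(n,c['fx'],c['fy'],c['cx'],c['cy'],c['k1'],np.round(c['eye'],3),np.round(c['attitude'],3).tolist())
    np.save(n+'0.npy',c,allow_pickle=True)
    cv2.imwrite(f'pics/{n}0.png',cv2.resize(c['color'][...,::-1],(800,600),interpolation=cv2.INTER_CUBIC))
E
```

```text
{'time_s': 0.0, 'joints': [-1.3611, 0.088, 1.3723, -0.0, 1.6836, -0.1031], 'dq': [0.0005, -0.0007, 0.001, 0.0016, -0.0014, 0.0005], 'effort': [0.0001, -35.1871, -31.3272, -0.0002, 0.0107, -0.0], 'tool_pos': [0.1691, -0.5228, 0.2301], 'tcp_rot': [[-0.9515, -0.0005, 0.3078], [-0.3078, 0.0022, -0.9515], [-0.0002, -1.0, -0.0023]], 'force': [0.0865, -0.3023, 0.0457], 'wrist_torque': [0.0073, 0.0545, 0.014], 'width': 0.9979}
scene 369.55670074618905 369.55670074618905 255.10240908106758 186.2239496127577 -0.11924107569092177 [0.947 0.474 0.888] [[-0.744, 0.538, -0.397], [0.668, 0.593, -0.448], [-0.006, -0.599, -0.801]]
top 383.26130426635564 383.26130426635564 257.37258547005297 192.7142869592572 -0.027364394542310707 [0.306 0.01  1.181] [[-0.073, -0.974, 0.215], [-0.997, 0.072, -0.015], [-0.001, -0.216, -0.976]]
```

View pics/scene0.png

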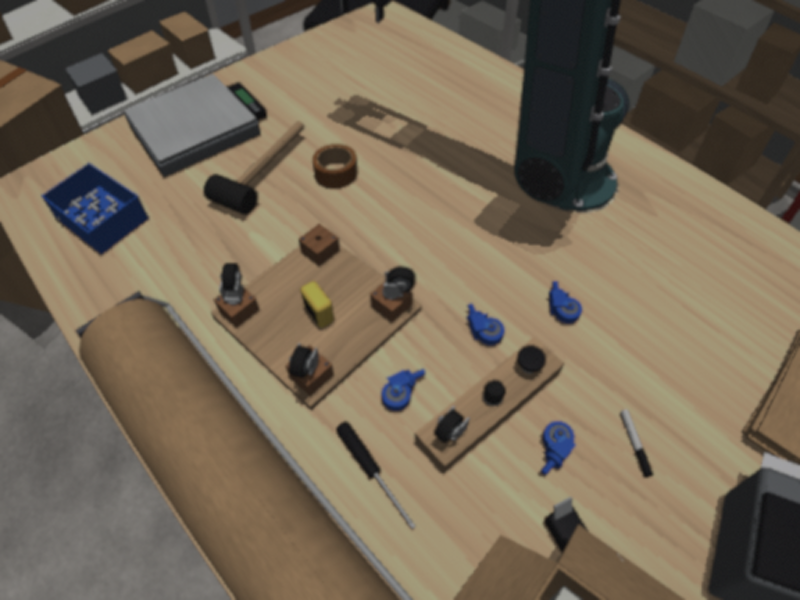

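View pics/top0.png

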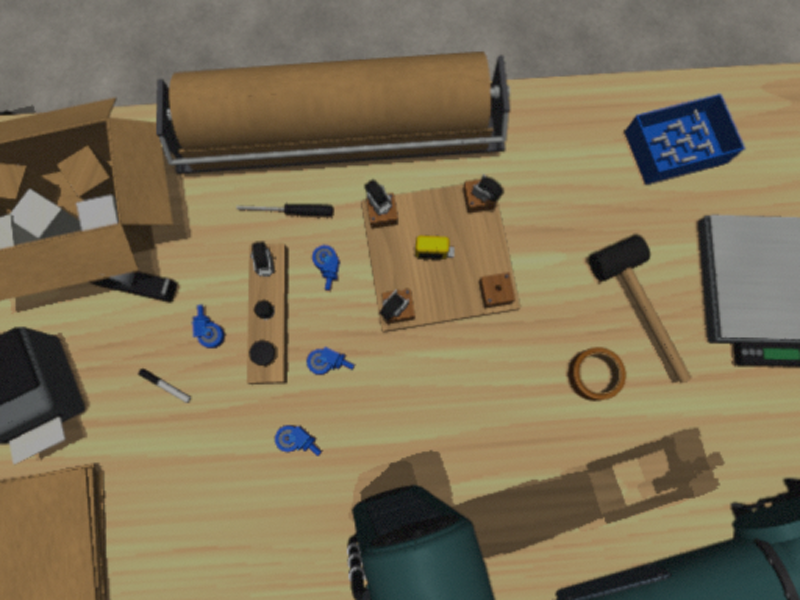

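The castor shows at top (262,257) / scene (450,428), in the kit board. The blue look-alikes lie on the bench and the three fitted castors sit on the dolly, so the black one in the kit board is the one meant. The empty block is at top (498,290) / scene (319,243). Next I'll confirm this with an enlarged crop.

Run:
```python
from h import *
S=np.load('scene0.npy',allow_pickle=True).item();T=np.load('top0.npy',allow_pickle=True).item()
def crop(c,u,v,w=60):
    u=int(u*.64);v=int(v*.64);a=c['color'][v-w//2:v+w//2,u-w//2:u+w//2,::-1]
    a=cv2.resize(a,(400,300*1 if 0 else 400),interpolation=cv2.INTER_CUBIC);print('origin',u-w//2,v-w//2,'scale',400/w);return a
a=np.hstack([crop(S,450,428,60),crop(T,262,262,60)]);
cv2.imwrite('pics/c1.png',np.clip(a*1.6,0,255).astype('uint8'))
b=np.hstack([crop(S,319,243,50),crop(T,498,290,50)])
cv2.imwrite('pics/c2.png',np.clip(b*1.6,0,255).astype('uint8'))
```

```text
origin 258 243 scale 6.666666666666667
origin 137 137 scale 6.666666666666667
origin 179 130 scale 8.0
origin 293 160 scale 8.0
```

View pics/c1.png

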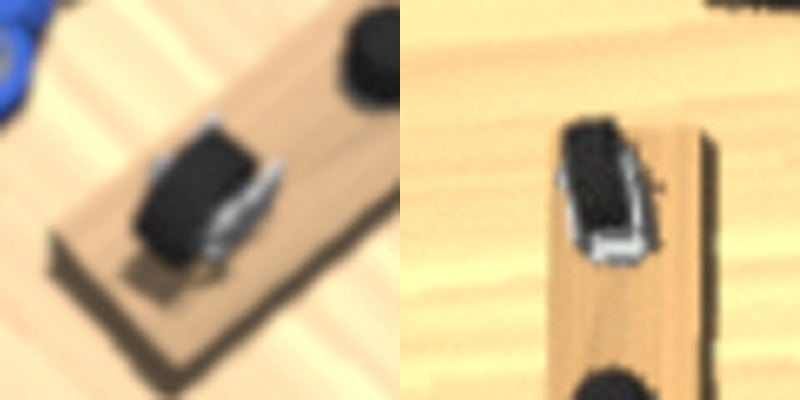

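View pics/c2.png

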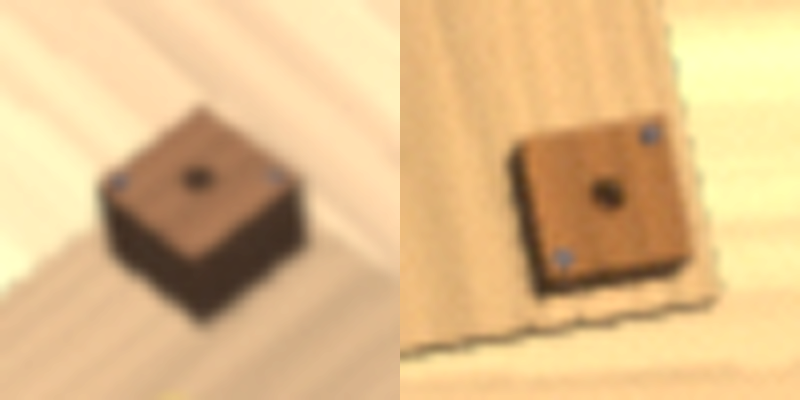

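The crops confirm it: black castor with steel fork plates in the end hole of the kit board, wheel towards image top. The empty block shows a dark hole at top crop (608,194) and scene crop (198,178).

```bash
cat > m.py <<'E'
from h import *
S=np.load('scene0.npy',allow_pickle=True).item();T=np.load('top0.npy',allow_pickle=True).item()
def px(x,y,o,s): return o[0]+(x+.5)/s-.5,o[1]+(y+.5)/s-.5
def tri(a,b):
    e1,d1=ray(S,*a);e2,d2=ray(T,*b);A=np.stack([d1,-d2],1);k=np.linalg.lstsq(A,e2-e1,rcond=None)[0]
    p,q=e1+k[0]*d1,e2+k[1]*d2;return (p+q)/2,np.linalg.norm(p-q)
tp=lambda x,y,o,s:px(x-400,y,o,s)
s=400/60
if __name__=='__main__':
    print('hole',tri(px(198,178,(179,130),8),tp(608,194,(293,160),8)),onz(S,*px(198,178,(179,130),8),.058),onz(T,*tp(608,194,(293,160),8),.058))
    print('wheel',tri(px(197,195,(258,243),s),tp(599,177,(137,137),s)),onz(T,*tp(599,177,(137,137),s),.08))
    # wheel axis dir from edges at wheel-top height
    for a,b in (((565,130),(583,225)),((612,125),(633,225))):
        p=onz(T,*tp(*a,(137,137),s),.09);q=onz(T,*tp(*b,(137,137),s),.09);d=p-q;print('dir',np.degrees(np.arctan2(d[1],d[0])))
    # same for plates in the scene view
    p=onz(S,*px(278,165,(258,243),s),.082);q=onz(S,*px(212,235,(258,243),s),.082);d=p-q;print('dirS',np.degrees(np.arctan2(d[1],d[0])))
    # dark blobs in board: buffer, glide; board edges
    print('board right edge',[onz(T,u*.64,v*.64,.04) for u,v in((278,243),(278,382))])
    print('buffer',onz(T,264*.64,310*.64,.065),'glide',onz(T,263*.64,353*.64,.07))
    for n,c in(('blk',[(520,145),(660,115),(690,255),(545,280)]),): print(n,[np.round(onz(T,*tp(*q,(293,160),8),.058),4) for q in c])
    print('deck',[np.round(onz(T,u*.64,v*.64,.018),4) for u,v in((362,198),(495,183),(520,307),(384,330))])
E
python3 m.py
```

```text
hole (array([ 0.56576705, -0.1919593 ,  0.05990442]), np.float64(0.001698345344814943)) [ 0.56445379 -0.19269257  0.058     ] [ 0.56680998 -0.19295359  0.058     ]
wheel (array([0.6583682 , 0.25844976, 0.08149167]), np.float64(3.5391661067302936e-05)) [0.65883642 0.25880089 0.08      ]
dir 9.111086251789025
dir 9.945093396520067
dirS -175.2888822349777
board right edge [array([0.69374394, 0.23142617, 0.04      ]), array([0.41752548, 0.23943121, 0.04      ])]
buffer [0.55354355 0.25703655 0.065     ] glide [0.47052522 0.25979752 0.07      ]
blk [array([ 0.5882, -0.1618,  0.058 ]), array([ 0.5961, -0.216 ,  0.058 ]), array([ 0.5411, -0.2212,  0.058 ]), array([ 0.5355, -0.1658,  0.058 ])]
deck [array([0.7858, 0.0594, 0.018 ]), array([ 0.7988, -0.2188,  0.018 ]), array([ 0.5326, -0.2399,  0.018 ]), array([0.5064, 0.0325, 0.018 ])]
```

```bash
cat > g.py <<'E'
import sys
from h import *
from scipy.spatial.transform import Rotation as Ro
# usage: g.py x y z yawdeg(of tool z)
x,y,z,a=map(float,sys.argv[1:5]);s=telemetry.state();R=np.array(s['tcp_rot']);a=np.radians(a)
zz=np.array([np.cos(a),np.sin(a),0]);yy=np.array([0,0,-1.]);G=np.stack([np.cross(yy,zz),yy,zz],1)
d=R.T@(np.array([x,y,z])-np.array(s['tool_pos']));r=Ro.from_matrix(R.T@G).as_rotvec()
print('t',s['time_s'],'shift',np.round(d/.6,4),'turn',np.round(r/(np.pi/2),4),'pos',np.round(s['tool_pos'],4),'F',np.round(s['force'],2),'w',round(s['width'],3))
E
python3 g.py .640 .256 .20 -82
```

```text
t 0.1 shift [-1.1461  0.0527 -0.9935] turn [ 0.0013  0.1102 -0.    ] pos [ 0.1691 -0.5229  0.2302] F [-0.02  0.49 -0.87] w 0.999
```

```bash
python3 -m pendant '[[-0.8,0,-0.69,0,0.11,0,60],[-0.8,0,-0.69,0,0.11,0,60],[-0.8,0,-0.69,0,0.11,0,60],[-0.8,0,-0.69,0,0.11,0,60],[-0.8,0,-0.69,0,0.11,0,60],[-0.8,0,-0.69,0,0.11,0,60],[-0.8,0,-0.69,0,0.11,0,60],[-0.8,0,-0.69,0,0.11,0,60],[-0.8,0,-0.69,0,0.11,0,60],[-0.8,0,-0.69,0,0.11,0,60]]' 60; python3 g.py .640 .256 .20 -82
```

```text
time_s: 0.93
tool_pos: [0.3858, -0.1652, 0.231]
tcp_rot: [[-0.99, -0.0, 0.139], [-0.139, 0.002, -0.99], [0.0, -1.0, -0.002]]
force: [1.3, -0.8, -1.1]
width: 0.705
t 0.9333 shift [-0.5172  0.0528 -0.6361] turn [0.0013 0.     0.0001] pos [ 0.3858 -0.1652  0.231 ] F [ 1.26 -0.84 -1.13] w 0.705
```

```bash
python3 -m pendant '[[-0.517,0.05,-0.636,0,0,0,60],[-0.517,0.05,-0.636,0,0,0,60],[-0.517,0.05,-0.636,0,0,0,60],[-0.517,0.05,-0.636,0,0,0,60],[-0.517,0.05,-0.636,0,0,0,60],[-0.517,0.05,-0.636,0,0,0,60],[-0.517,0.05,-0.636,0,0,0,60],[-0.517,0.05,-0.636,0,0,0,60],[-0.517,0.05,-0.636,0,0,0,60],[-0.517,0.05,-0.636,0,0,0,60]]'; python3 -m pendant '[[-0.08,0.01,-0.1,0,0,0,60]]'; python3 g.py .640 .256 .20 -82
```

```text
time_s: 1.77
tool_pos: [0.6002, 0.1913, 0.2054]
tcp_rot: [[-0.99, -0.002, 0.14], [-0.14, 0.002, -0.99], [0.001, -1.0, -0.002]]
force: [0.6, -0.3, 1.5]
width: 0.701
time_s: 1.85
tool_pos: [0.6212, 0.2271, 0.2019]
tcp_rot: [[-0.99, -0.002, 0.14], [-0.14, 0.001, -0.99], [0.002, -1.0, -0.001]]
force: [0.6, -0.2, 0.1]
width: 0.7
t 1.85 shift [-0.0378  0.0032 -0.0432] turn [0.0009 0.0004 0.0014] pos [0.6212 0.2271 0.2019] F [ 0.64 -0.22  0.1 ] w 0.7
```

Now above the castor; descend partway and take one close look.

```bash
python3 -m pendant '[[-0.038,0.003,-0.043,0,0,0,60],[-0.038,0.003,-0.043,0,0,0,60],[-0.038,0.07,-0.043,0,0,0,60],[-0.038,0.12,-0.043,0,0,0,60],[-0.038,0.12,-0.043,0,0,0,60]]'; python3 g.py .640 .256 .054 -82
python3 - <<'E'
from h import *
c=cam('scene');t=cam('top')
def cr(c,p,w=90):
    u,v=map(int,proj(c,p));a=c['color'][v-w//2:v+w//2,u-w//2:u+w//2,::-1];print(u-w//2,v-w//2);return cv2.resize(a,(400,400),interpolation=cv2.INTER_CUBIC)
a=np.hstack([cr(c,[.64,.256,.09]),cr(t,[.64,.256,.09])]);cv2.imwrite('pics/g1.png',np.clip(a*1.7,0,255).astype('uint8'))
E
```

```text
time_s: 2.27
tool_pos: [0.6352, 0.2545, 0.1199]
tcp_rot: [[-0.99, -0.019, 0.14], [-0.14, -0.004, -0.99], [0.019, -1.0, 0.001]]
force: [-0.8, -0.7, -3.4]
width: 0.704
t 2.2667 shift [-0.0103  0.1097 -0.0015] turn [-0.0009  0.0007  0.0121] pos [0.6352 0.2545 0.1199] F [-0.84 -0.7  -3.39] w 0.704
247 219
121 123
```

View pics/g1.png

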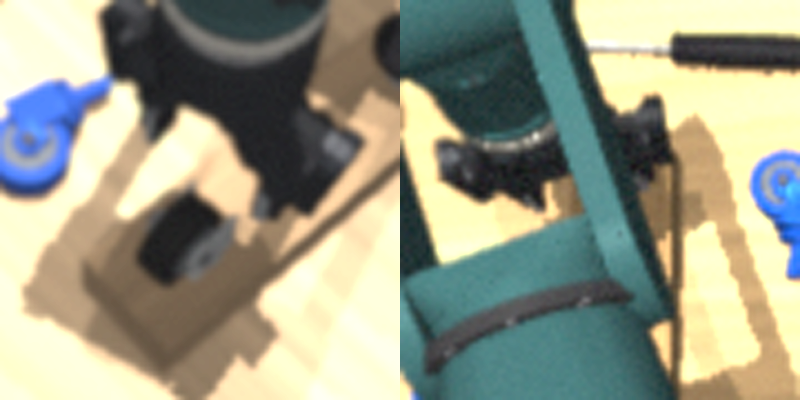

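The scene crop shows the fingers straddling the castor, with tips at (155,130) and (265,210) either side of the wheel at (190,235). The top view is blocked by the arm. Correcting and descending.

```bash
python3 -m pendant '[[-0.01,0.05,-0.0015,0,0,0.012,60],[-0.01,0.08,-0.0015,0,0,0.012,60],[-0.01,0.11,-0.0015,0,0,0.012,60],[-0.01,0.11,-0.0015,0,0,0.012,60],[-0.01,0.11,-0.0015,0,0,0.012,60]]'; python3 g.py .640 .256 .054 -82
```

```text
time_s: 2.78
tool_pos: [0.6447, 0.2568, 0.0637]
tcp_rot: [[-0.99, 0.013, 0.139], [-0.139, 0.003, -0.99], [-0.013, -1.0, -0.001]]
force: [0.5, 0.0, 0.2]
width: 0.702
t 2.7833 shift [0.0081 0.0161 0.0002] turn [ 0.0005 -0.     -0.0086] pos [0.6447 0.2568 0.0637] F [0.46 0.   0.22] w 0.702
```

```bash
python3 -m pendant '[[0.008,0.016,0,0,0,-0.008,60],[0.008,0.016,0,0,0,-0.008,60],[0.008,0.016,0,0,0,-0.008,60],[0.008,0.016,0,0,0,-0.008,60]]'; python3 g.py .640 .256 .054 -82
```

```text
time_s: 3.12
tool_pos: [0.6407, 0.2563, 0.0554]
tcp_rot: [[-0.99, 0.003, 0.139], [-0.139, 0.002, -0.99], [-0.003, -1.0, -0.001]]
force: [0.1, -0.4, -0.1]
width: 0.709
t 3.1167 shift [0.0012 0.0023 0.0003] turn [ 0.0007 -0.     -0.0019] pos [0.6407 0.2563 0.0554] F [ 0.11 -0.37 -0.14] w 0.709
```

```bash
python3 -m pendant '[[0.001,0.002,0,0,0,-0.002,0],[0.001,0.002,0,0,0,-0.002,0],[0.001,0.002,0,0,0,-0.002,0],[0.001,0.002,0,0,0,-0.002,0],[0.001,0.002,0,0,0,-0.002,0],[0.001,0.002,0,0,0,-0.002,0],[0.001,0.002,0,0,0,-0.002,0],[0.001,0.002,0,0,0,-0.002,0]]' 90; python3 g.py .640 .256 .054 -82
```

```text
time_s: 3.78
tool_pos: [0.6406, 0.2564, 0.0551]
tcp_rot: [[-0.99, 0.001, 0.139], [-0.139, 0.002, -0.99], [-0.001, -1.0, -0.001]]
force: [-0.4, -0.6, 5.5]
width: 0.36
t 3.7833 shift [0.0011 0.0019 0.0005] turn [ 0.0009 -0.     -0.0009] pos [0.6406 0.2564 0.0551] F [-0.45 -0.58  5.46] w 0.36
```

```bash
python3 -m pendant '[[0,-0.05,0,0,0,0,0],[0,-0.1,0,0,0,0,0],[0,-0.15,0,0,0,0,0],[0,-0.2,0,0,0,0,0],[0,-0.23,0,0,0,0,0],[0,-0.25,0,0,0,0,0],[0,-0.25,0,0,0,0,0],[0,-0.25,0,0,0,0,0]]'; python3 g.py .566 -.193 .21 -82;python3 - <<'E'
from h import *
c=cam('scene')
p=np.array(telemetry.state()['tool_pos']);u,v=map(int,proj(c,p));w=80
a=c['color'][v-w//2:v+w//2,u-w//2:u+w//2,::-1];print(u-w//2,v-w//2)
np.save('lift.npy',c,allow_pickle=True)
cv2.imwrite('pics/l1.png',np.clip(cv2.resize(a,(560,560),interpolation=cv2.INTER_CUBIC)*1.7,0,255).astype('uint8'))
E
```

```text
time_s: 4.45
tool_pos: [0.6401, 0.2561, 0.2038]
tcp_rot: [[-0.99, -0.0, 0.139], [-0.139, 0.001, -0.99], [0.0, -1.0, -0.001]]
force: [-0.5, -0.6, -2.0]
width: 0.358
t 4.45 shift [ 0.2265 -0.0112  0.7239] turn [0.0007 0.     0.0002] pos [0.6401 0.2561 0.2038] F [-0.46 -0.62 -1.99] w 0.358
256 201
```

View pics/l1.png

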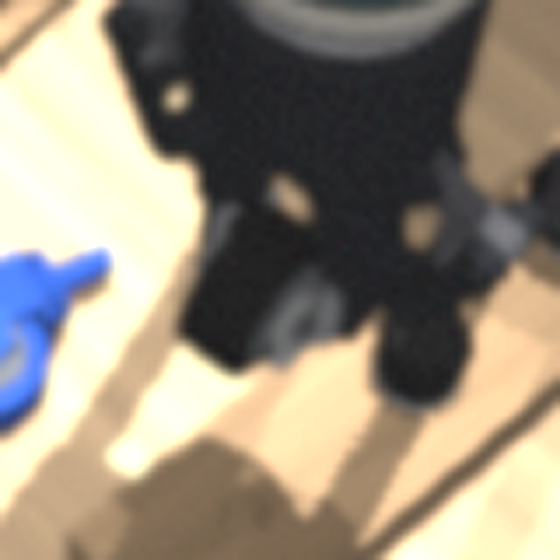

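The castor is lifted clear: the crop shows it between the fingers at (260,270), with the kit board hole empty and the buffer at (425,345). Carrying it to the dolly.

```bash
python3 -m pendant '[[0.22,0,0.72,0,0,0,0],[0.22,0,0.72,0,0,0,0],[0.22,0,0.72,0,0,0,0],[0.22,0,0.72,0,0,0,0],[0.22,0,0.72,0,0,0,0],[0.22,0,0.72,0,0,0,0],[0.22,0,0.72,0,0,0,0],[0.22,0,0.72,0,0,0,0],[0.22,0,0.72,0,0,0,0],[0.22,0,0.72,0,0,0,0]]';  python3 g.py .566 -.193 .17 -82
```

```text
time_s: 5.33
tool_pos: [0.5727, -0.1567, 0.1993]
tcp_rot: [[-0.99, -0.008, 0.139], [-0.139, 0.002, -0.99], [0.007, -1.0, -0.003]]
force: [1.0, -0.1, -0.9]
width: 0.36
t 5.3333 shift [0.0191 0.0488 0.0585] turn [0.0022 0.0001 0.0048] pos [ 0.5727 -0.1567  0.1993] F [ 1.02 -0.11 -0.87] w 0.36
```

```bash
python3 -m pendant '[[0.019,0.04,0.0585,0.002,0,0.005,0],[0.019,0.08,0.0585,0.002,0,0.005,0],[0.019,0.12,0.0585,0.002,0,0.005,0],[0.019,0.14,0.0585,0.002,0,0.005,0],[0.019,0.14,0.0585,0.002,0,0.005,0],[0.019,0.14,0.0585,0.002,0,0.005,0]]';  python3 g.py .566 -.193 .115 -82
python3 - <<'E'
from h import *
c=cam('scene');t=cam('top')
def cr(c,p,w=56):
    u,v=map(int,proj(c,p));a=c['color'][v-w//2:v+w//2,u-w//2:u+w//2,::-1];print(u-w//2,v-w//2);return cv2.resize(a,(400,400),interpolation=cv2.INTER_CUBIC)
a=np.hstack([cr(c,[.566,-.193,.08]),cr(t,[.566,-.193,.08])]);cv2.imwrite('pics/d1.png',np.clip(a*1.9,0,255).astype('uint8'))
E
```

```text
time_s: 5.83
tool_pos: [0.5648, -0.192, 0.1134]
tcp_rot: [[-0.99, -0.003, 0.14], [-0.14, 0.002, -0.99], [0.003, -1.0, -0.002]]
force: [0.8, -0.2, -0.1]
width: 0.357
t 5.8333 shift [-0.0018 -0.0026  0.002 ] turn [0.0016 0.0005 0.0019] pos [ 0.5648 -0.192   0.1134] F [ 0.81 -0.17 -0.12] w 0.357
173 119
291 154
```

View pics/d1.png

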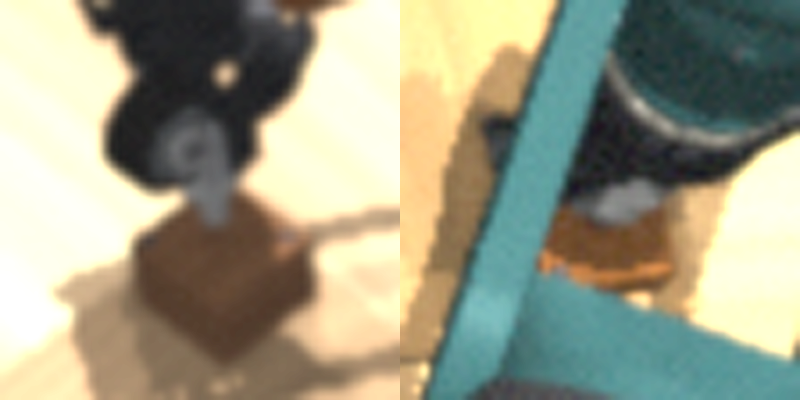

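The left crop shows the stem's end at (213,222), just above the block. The hole itself is hidden. I'll check the stem tip's position numerically.

Run:
```python
from m import *
p=np.array(telemetry.state()['tool_pos']);print(p)
# bottom contour of stem: front bottom rim at (213,226) crop -> rim point nearest camera, 
q=px(213,227,(173,119),400/56);r=onz(S,*q,p[2]-.0391);f=np.array(S['eye'])[:2]-p[:2];f/=np.linalg.norm(f);print('tip centre est',r[:2]-.006*f, 'TCP xy',p[:2])
print('pred tip px',proj(S,p-[0,0,.0391]),'pred rim',proj(S,np.append(p[:2]+.006*f,p[2]-.0391)),'obs rim',q)
```

```text
[ 0.56666712 -0.19257712  0.11673777]
tip centre est [ 0.56903283 -0.18866661] TCP xy [ 0.56666712 -0.19257712]
pred tip px (np.float64(201.98533133354678), np.float64(147.7839729798353)) pred rim (np.float64(202.23675097765022), np.float64(149.23325948244207)) obs rim (202.39, 150.35)
```

```bash
python3 -m pendant '[[0.001,0.012,0,0.001,0,0.001,0],[0.001,0.022,0,0.001,0,0.001,0],[0.001,0.022,0,0.001,0,0.001,0],[0.001,0.022,0,0.001,0,0.001,0]]'; python3 g.py .566 -.1925 .099 -82
```

```text
time_s: 6.27
tool_pos: [0.5659, -0.1923, 0.1033]
tcp_rot: [[-0.99, 0.004, 0.141], [-0.141, -0.002, -0.99], [-0.003, -1.0, 0.002]]
force: [0.8, -0.5, -0.8]
width: 0.362
t 6.2667 shift [-0.0001  0.0072  0.0003] turn [-0.0015  0.001  -0.0022] pos [ 0.5659 -0.1923  0.1033] F [ 0.81 -0.49 -0.75] w 0.362
```

```bash
python3 -m pendant '[[0,0.003,0,-0.001,0,-0.002,0],[0,0.006,0,-0.001,0,-0.002,0],[0,0.008,0,-0.001,0,-0.002,0],[0,0.010,0,-0.001,0,-0.002,0],[0,0.010,0,-0.001,0,-0.002,0]]'; python3 g.py .566 -.1925 .099 -82;python3 -m pendant '[[0,0.001,0,0,0,0,0],[0,0.002,0,0,0,0,0],[0,0.002,0,0,0,0,0]]'; python3 g.py .566 -.1925 .097 -82
```

```text
time_s: 6.68
tool_pos: [0.566, -0.1923, 0.0972]
tcp_rot: [[-0.99, 0.0, 0.141], [-0.141, -0.001, -0.99], [-0.0, -1.0, 0.001]]
force: [0.3, -0.3, -0.4]
width: 0.358
t 6.6833 shift [-0.     -0.0031  0.0003] turn [-0.0004  0.001  -0.0002] pos [ 0.566  -0.1923  0.0972] F [ 0.31 -0.26 -0.38] w 0.358
time_s: 6.93
tool_pos: [0.5662, -0.1924, 0.0968]
tcp_rot: [[-0.99, 0.001, 0.141], [-0.141, -0.001, -0.99], [-0.001, -1.0, 0.001]]
force: [-0.7, 0.2, 2.5]
width: 0.358
t 6.9333 shift [ 0.0003 -0.0003  0.    ] turn [-0.0007  0.001  -0.0007] pos [ 0.5662 -0.1924  0.0968] F [-0.74  0.22  2.55] w 0.358
```

Contact at TCP z ≈ 0.0968, 2.5 N, which matches the block top. Feeling around with light pressure.

```bash
python3 -m pendant '[[0.0017,0.0018,0,-0.0007,0.001,0,0],[0.0012,0.0018,0.0012,-0.0007,0.001,0,0],[0,0.0018,0.0017,-0.0007,0.001,0,0],[-0.0012,0.0018,0.0012,-0.0007,0.001,0,0],[-0.0017,0.0018,0,-0.0007,0.001,0,0],[-0.0012,0.0018,-0.0012,-0.0007,0.001,0,0],[0,0.0018,-0.0017,-0.0007,0.001,0,0],[0.0012,0.0018,-0.0012,-0.0007,0.001,0,0],[0.0017,0.0018,0,-0.0007,0.001,0,0],[0.0017,0.0018,0,-0.0007,0.001,0,0]]'; python3 g.py .566 -.1925 .097 -82
```

```text
time_s: 7.77
tool_pos: [0.5659, -0.1926, 0.0966]
tcp_rot: [[-0.99, 0.003, 0.139], [-0.139, 0.0, -0.99], [-0.003, -1.0, 0.0]]
force: [1.1, 1.4, 5.8]
width: 0.358
t 7.7667 shift [-0.0002 -0.0007 -0.0002] turn [-0.0002 -0.     -0.0021] pos [ 0.5659 -0.1926  0.0966] F [1.13 1.39 5.82] w 0.358
```

```bash
cat > chk.py <<'E'
from h import *
import sys
s=telemetry.state();p=s['tool_pos'];print(round(s['time_s'],2),np.round(np.array(p)*1e3,2),'F',np.round(s['force'],1),'tilt',np.round(np.array(s['tcp_rot'])[:2,1]*1e3,1))
sys.exit(p[2]<.0958 or s['force'][2]>15)
E
P="python3 -m pendant"
$P '[[0,-0.004,0,0,0,-0.002,0],[0,-0.004,0,0,0,-0.002,0],[0,0,0,0,0,-0.002,0],[0,0.002,0,0,0,-0.002,0],[0,0.002,0,0,0,-0.002,0]]' >/dev/null; python3 chk.py || exit
$P '[[0.0018,-0.004,0,0,0,0,0],[0.0018,-0.004,0,0,0,0,0],[0.0018,0,0,0,0,0,0],[0.0018,0.002,0,0,0,0,0],[0.0018,0.002,0,0,0,0,0]]' >/dev/null; python3 chk.py || exit
$P '[[0,-0.004,0.0018,0,0,0,0],[0,-0.004,0.0018,0,0,0,0],[0,0,0.0018,0,0,0,0],[0,0.002,0.0018,0,0,0,0],[0,0.002,0.0018,0,0,0,0]]' >/dev/null; python3 chk.py || exit
$P '[[-0.0018,-0.004,0,0,0,0,0],[-0.0018,-0.004,0,0,0,0,0],[-0.0018,0,0,0,0,0,0],[-0.0018,0.002,0,0,0,0,0],[-0.0018,0.002,0,0,0,0,0]]' >/dev/null; python3 chk.py || exit
```

```text
8.18 [ 566.09 -192.82   96.38] F [-1.5  0.3  5.5] tilt [ 0.8 -0.8]False
```

```bash
sed -i 's/sys.exit(\(.*\))$/sys.exit(int(\1))/' chk.py
P="python3 -m pendant"
$P '[[0.0018,-0.004,0,0,0,0,0],[0.0018,-0.004,0,0,0,0,0],[0.0018,0,0,0,0,0,0],[0.0018,0.002,0,0,0,0,0],[0.0018,0.002,0,0,0,0,0]]' >/dev/null; python3 chk.py || exit
$P '[[0,-0.004,0.0018,0,0,0,0],[0,-0.004,0.0018,0,0,0,0],[0,0,0.0018,0,0,0,0],[0,0.002,0.0018,0,0,0,0],[0,0.002,0.0018,0,0,0,0]]' >/dev/null; python3 chk.py || exit
$P '[[-0.0018,-0.004,0,0,0,0,0],[-0.0018,-0.004,0,0,0,0,0],[-0.0018,0,0,0,0,0,0],[-0.0018,0.002,0,0,0,0,0],[-0.0018,0.002,0,0,0,0,0]]' >/dev/null; python3 chk.py || exit
$P '[[-0.0018,-0.004,0,0,0,0,0],[-0.0018,-0.004,0,0,0,0,0],[-0.0018,0,0,0,0,0,0],[-0.0018,0.002,0,0,0,0,0],[-0.0018,0.002,0,0,0,0,0]]' >/dev/null; python3 chk.py || exit
```

```text
8.6 [ 564.29 -192.67   93.65] F [ 0.1  0.2 -1.4] tilt [-1.6  0.2]
```

It dropped at (564.3, -192.7): z fell about 3 mm with no force, so the stem is in the hole. Easing it down through the free 11 mm.

```bash
P="python3 -m pendant"
$P '[[0,0.003,0,0,0,0.001,0],[0,0.005,0,0,0,0.001,0],[0,0.005,0,0,0,0.001,0]]' >/dev/null; python3 chk.py
$P '[[0,0.003,0,0,0,0,0],[0,0.005,0,0,0,0,0],[0,0.005,0,0,0,0,0]]' >/dev/null; python3 chk.py
```

```text
8.85 [ 563.84 -192.48   89.78] F [-0.3  1.  -1.2] tilt [-1.4  1.1]
9.1 [ 563.65 -192.44   86.33] F [-0.5 -0.5 -1.4] tilt [-1.9  1.2]
```

```bash
P="python3 -m pendant"
$P '[[0,0.002,0,0,0,0,0],[0,0.004,0,0,0,0.001,0],[0,0.004,0,0,0,0.001,0]]' >/dev/null; python3 chk.py
$P '[[0,0.002,0,0,0,0,0],[0,0.004,0,0,0,0.001,0],[0,0.004,0,0,0,0.001,0]]' >/dev/null; python3 chk.py
```

```text
9.35 [ 563.97 -192.55   85.78] F [-2.2  0.9  6.1] tilt [1.  0.9]
9.6 [ 564.04 -192.56   84.96] F [-2.9  0.7  6.7] tilt [3.3 0.7]
```

```bash
P="python3 -m pendant"
$P '[[0,0.003,0,0,0,-0.002,0],[0,0.006,0,0,0,-0.002,0],[0,0.006,0,0,0,-0.002,0],[0,0.006,0,0,0,-0.002,0]]' >/dev/null; python3 chk.py
$P '[[0,0.003,0,0,0,0,0],[0,0.006,0,0,0,0,0],[0,0.006,0,0,0,0,0],[0,0.006,0,0,0,0,0]]' >/dev/null; python3 chk.py
```

```text
9.93 [ 564.16 -192.53   83.1 ] F [-3.7  1.9  7.1] tilt [ 1. -0.]
10.27 [ 564.13 -192.5    81.23] F [-3.2  1.3  8.6] tilt [ 1.5 -0.3]
```

```bash
P="python3 -m pendant"
$P '[[0.0008,0.003,0,0,0,0,0],[0.0008,0.006,0,0,0,-0.001,0],[0.0008,0.007,0,0,0,-0.001,0],[0.0008,0.007,0,0,0,-0.001,0]]' >/dev/null; python3 chk.py
$P '[[0.0005,0.003,0,0,0,0,0],[0.0005,0.006,0,0,0,0,0],[0.0005,0.007,0,0,0,0,0],[0.0005,0.007,0,0,0,0,0]]' >/dev/null; python3 chk.py
$P '[[0.0005,0.003,0,0,0,0,0],[0.0005,0.006,0,0,0,0,0],[0.0005,0.007,0,0,0,0,0],[0.0005,0.007,0,0,0,0,0]]' >/dev/null; python3 chk.py
```

```text
10.6 [ 564.04 -192.49   78.92] F [-2.7  1.4  7.7] tilt [ 1.4 -0.8]
10.93 [ 564.03 -192.51   76.55] F [-4.2  2.   6.3] tilt [ 2.6 -1.1]
11.27 [ 563.94 -192.47   74.13] F [-3.6  2.3  7.4] tilt [ 3.7 -1.3]
```

```bash
P="python3 -m pendant"
$P '[[0.0005,0.003,0,0,0,-0.001,0],[0.0005,0.005,0,0.001,0,-0.002,0],[0.0005,0.005,0,0.001,0,-0.002,0]]' >/dev/null; python3 chk.py
$P '[[0,0.003,0,0,0,0,0],[0,0.005,0,0,0,0,0],[0,0.005,0,0,0,0,0]]' >/dev/null; python3 chk.py
$P '[[0,0.003,0,0,0,0,0],[0,0.005,0,0,0,0,0],[0,0.005,0,0,0,0,0],[0,0.005,0,0,0,0,0]]' >/dev/null; python3 chk.py
```

```text
11.52 [ 564.02 -192.39   73.06] F [-3.1  1.8  7.4] tilt [ 2.1 -3.6]
11.77 [ 564.15 -192.34   72.97] F [-5.6  1.9 10.9] tilt [ 3.1 -4. ]
12.1 [ 564.22 -192.37   72.96] F [-5.8  2.6 11.9] tilt [ 4.  -4.5]
```

Motion has stopped at z 72.96 mm (73.1 predicted) and the force is rising. One firmer push, still well under 35 N, to tell the shoulder stop from friction.

```bash
P="python3 -m pendant"
$P '[[0.0005,0.004,0,0,0,0,0],[0.0005,0.007,0,0,0,0,0],[0.0005,0.008,0,0,0,0,0],[0.0005,0.008,0,0,0,0,0]]' >/dev/null; python3 chk.py
$P '[[0.0005,0.005,0,0,0,0,0],[0.0005,0.009,0,0,0,0,0],[0.0005,0.009,0,0,0,0,0],[0.0005,0.009,0,0,0,0,0]]' >/dev/null; python3 chk.py
```

```text
12.43 [ 564.33 -192.33   72.9 ] F [-7.2  2.5 17.5] tilt [ 6.  -5.1]
12.77 [ 564.38 -192.32   72.85] F [-8.2  4.2 19.4] tilt [ 8.1 -5.9]
```

Home: 19 N gives no further travel. Relax, then open.

```bash
P="python3 -m pendant"
$P '[[0,0,0,0.003,0,-0.005,0],[0,0,0,0.003,0,-0.005,0],[0,0,0,0.003,0,-0.005,0]]' >/dev/null; python3 chk.py
$P '[[0,0,0,0,0,0,45],[0,0,0,0,0,0,60],[0,0,0,0,0,0,60],[0,0,0,0,0,0,60],[0,0,0,0,0,0,60],[0,0,0,0,0,0,60]]'; python3 chk.py
```

```text
13.02 [ 564.77 -192.43   73.11] F [-1.   0.9  5.1] tilt [  2.2 -12. ]
time_s: 13.52
tool_pos: [0.5647, -0.1924, 0.0728]
tcp_rot: [[-0.99, 0.002, 0.141], [-0.141, -0.012, -0.99], [-0.0, -1.0, 0.012]]
force: [0.1, -0.8, 0.3]
width: 0.703
13.52 [ 564.73 -192.4    72.8 ] F [ 0.1 -0.8  0.3] tilt [  1.9 -11.8]
```

```bash
P="python3 -m pendant"
$P '[[0,-0.03,0,0,0,0,60],[0,-0.08,0,0,0,0,60],[0,-0.13,0,0,0,0,60],[0,-0.18,0,0,0,0,60],[0,-0.22,0,0,0,0,60],[0,-0.25,0,0,0,0,60],[0,-0.25,0,0,0,0,60]]'
$P '[[0.2,0,0.2,0,0,0,60],[0.3,0,0.3,0,0,0,60],[0.3,0,0.3,0,0,0,60],[0.3,0,0.3,0,0,0,60],[0.3,0,0.3,0,0,0,60],[0.3,0,0.3,0,0,0,60],[0.3,0,0.3,0,0,0,60],[0.3,0,0.3,0,0,0,60]]'
python3 - <<'E'
from h import *
c=cam('scene');t=cam('top');H=np.array([.565,-.193,.09])
def cr(c,p,w=90):
    u,v=map(int,proj(c,p));a=c['color'][v-w//2:v+w//2,u-w//2:u+w//2,::-1];return cv2.resize(a,(400,400),interpolation=cv2.INTER_CUBIC)
a=np.hstack([cr(c,H),cr(t,H)]);cv2.imwrite('pics/e1.png',np.clip(a*1.7,0,255).astype('uint8'))
print(telemetry.state()['force'])
E
```

```text
time_s: 14.1
tool_pos: [0.5665, -0.1915, 0.2287]
tcp_rot: [[-0.99, 0.011, 0.141], [-0.141, -0.016, -0.99], [-0.009, -1.0, 0.017]]
force: [0.8, 1.3, 0.7]
width: 0.704
time_s: 14.77
tool_pos: [0.4115, -0.3966, 0.2283]
tcp_rot: [[-0.991, 0.009, 0.136], [-0.136, -0.014, -0.991], [-0.007, -1.0, 0.015]]
force: [0.3, 0.2, -0.7]
width: 0.703
[ 0.58681179  0.85426325 -0.00307904]
```

View pics/e1.png

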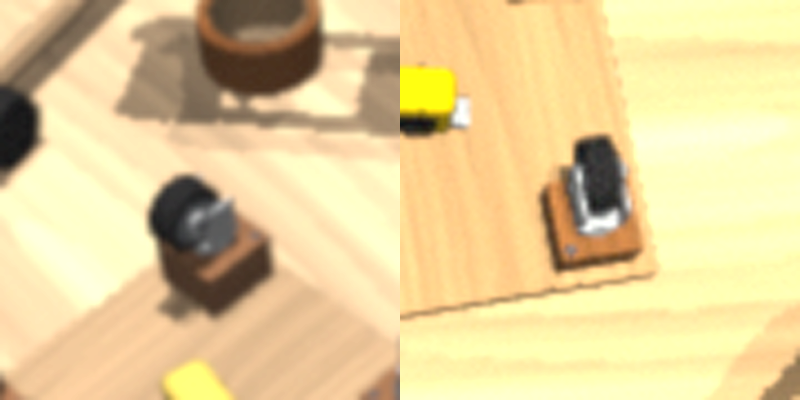

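Both views show the castor upright and seated on the corner block, at scene crop (205,220) and top crop (600,185). The gripper is clear. Handing in.

```bash
python3 -m pendant '[[0,0,0,0,0,0,60],[0,0,0,0,0,0,60],[0,0,0,0,0,0,60]]'; python3 -c "
from cell import workorder;print(workorder.close_job())"
```

```text
time_s: 15.12
tool_pos: [0.4145, -0.3931, 0.2284]
tcp_rot: [[-0.99, 0.01, 0.143], [-0.143, -0.013, -0.99], [-0.008, -1.0, 0.014]]
force: [-0.5, 0.3, 0.1]
width: 0.701
the job is handed in; nothing more can be done
None
```

The castor is fitted in the empty corner block and the job is handed in at about 15 s; the hand-in reports no verdict.

- **Pick and search:** I gripped the black castor in the kit board by its fork plates and lifted it clear. A light search at about 6 N or less found the hole near (0.564, -0.193). The stem then slid in freely for its first 11 mm or so.
- **Press:** It went in on readings of about 6 to 9 N and stopped at TCP height 72.9 mm, where I predicted 73.1 mm for a seated shoulder. A firmer push to 19 N vertical (about 21 N with the sideways part) moved it only 0.1 mm more, so I took it as home.
- **Last checks:** The final pictures show the castor upright on the block. The gripper is clear, with wrist force near zero.
- **Disagreements:**
  - The press readings were a little below the stated 9 to 15 N.
  - One earlier sliding search found nothing because the stem stuck by friction.
  - The tool tilted about 12 mrad as I relaxed the push before letting go, well under the 4 degree limit.
- **Not checked:** I did not measure the other parts for movement. I noticed no contact with them.

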